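# Swap the press punches into their own stations

### The arm

A 6-joint arm with a two-finger parallel gripper is mounted at the origin on the work surface. World frame = base frame: x ahead of the robot, y to its left, z up, the work surface at z = 0. Lengths are in m, angles in rad, forces in N, time in s.
With the tool pointing down it reaches from about 0.375 to 0.9 m from the base axis. Payload 3.1 kg.
Tool frame: the origin (TCP) lies between the finger pads; the fingertips stand manip.nose_length ahead of it and the grasp point (between the pads) lies 5 mm behind it (manip.nose_length is the distance from the TCP to the fingertips, in m); z points along the fingers, y is the line along which they close (so a half turn about z gives the same grasp; the last joint's range is limited). The gripper opens to 85 mm and grips with 20 to 120 N. Pads are 22 mm wide; open, the fingers measure 114 mm over their backs; the gripper's body (76 mm by 85 mm) begins 54 mm behind the grasp point. The pads swing forward as they close: fully open they stand 13 mm farther back than shut.
Start: joints at [0.941, 0.527, 1.433, -0, 1.181, -0.178], TCP at [0.273, 0.562, 0.245] pointing down, gripper open.
Joint ranges: [-3.08, 3.08], [-0.75, 2.2], [0.22, 2.44], [-1.43, 4.57], [0, 2.65], [-2.85, 2.85]. Speed limits (rad/s): [2.79, 2.79, 3.14, 3.14, 3.14, 3.14].

### API

Orientations are given as a unit quaternion [x, y, z, w].
In Python, from station import monitor, eyes, job, manip gives the robot as it stands.
- The arm moves only by the shell command python3 -m pendant 'ROWS' [FORCE]. ROWS is JSON, a list that holds one entry, the list of rows, each a list of 7 numbers: the shift along the tool's x, y, z as a fraction of full scale, then the turn, a rotation vector about the tool's x, y, z as a fraction of full scale, then the opening, from 0 (shut) to 1 (fully open). A call has 1 to 20 rows; each row shifts and turns the commanded pose from where the row before left it, along the tool's axes as they then stand; what a row does not reach is not made up. Full scale, the value 1, is 800 mm for a shift and 0.12 rad for a turn. A row lasts 1/10 s, in which the tool goes at most 50 mm and 8.59 degrees, less where a joint would pass 70% of its speed; a pose out of reach is approached as far as the arm can. A call with a number of a shift or a turn outside -1 to 1 is refused whole. A call with a gripper value outside its range is refused whole. The fingers move at their own pace and stop on an object; FORCE is the grip in N (left out, the last holds). Time passes only in rows, so rows that do not move let the fingers close. It gives the time, the measured TCP pose, the force, the opening and the grip force at its end, in the units of the state.
- monitor.sense(): the state, without advancing time (a new reading comes with each control period).
- eyes.snapshot(name): name is "scene" or "top"; returns a dict with "pixels" (400x640x3 uint8, red, green, blue), "depth" (400x640 float32, m along the optical axis (not along the pixel's ray), 0 where there is no reading), "intrinsics" (3x3 intrinsics, pixels), "k1" (the pictures are not rectified: a ray, as slopes to the right and down, at radius r is drawn at 1 + k1 r^2 times it, then the intrinsics apply), "eye" and "attitude" of the camera in the world. Camera axes: x right, y down, z forward; pixel columns grow to the right and rows downward; lengths in m; the calibration is good to about 2 mm. A picture is of the moment at which its call begins.
- job.sign_off(): hands the job in; it is judged then, once.
The state is a dict: "t": time; "q": joint angles; "qd": joint speeds; "tau": joint torques, N m; "tcp_pos": TCP position; "tool_rot": TCP orientation; "force": force on the tool from outside, world axes, zero at the start; "ft_torque": the same for the moment, N m; "finger_gap": opening from 0.0 (shut) to 1.0 (fully open); "gripper_force": force on a finger pad.
Only numpy, scipy, OpenCV 4.12 (cv2) and the standard library are available. Lean on these libraries where they do the work, as an engineer would, in place of code of your own. Each camera call takes 0.05 s, during which the arm holds its last target. There are 200 camera calls.

### The job

Each of the three press punches (red, blue, yellow) is standing in a tool station of the wrong colour. Using the empty black rubber pad as a parking spot on the way, move them so that every punch stands upright and flat inside the station of its own colour, and let go of them all. Set the punches down, do not drop them, and leave the wrench, the can and the parts box where they are.

Things in the scene. Friction and masses are not known exactly. Their poses are not given: they have to be found in the camera images.
- punch_red: red press punch, 0.3 to 0.5 kg, standing upright: a round light-metal flange 52 mm across and 14 mm high at the bottom, above it a round red gripping collar 34 mm across (14 to 50 mm above the underside), on top a plain round steel pin 18 mm across; 66 mm tall in all. Origin: centre of its underside; z along its axis, upward. At the start it stands in the blue station
- punch_blue: blue press punch, 0.3 to 0.5 kg, standing upright: a round light-metal flange 52 mm across and 14 mm high at the bottom, above it a round blue gripping collar 34 mm across (14 to 50 mm above the underside), on top a steel cone 22 mm across at its foot; 68 mm tall in all. Origin: centre of its underside; z along its axis, upward. At the start it stands in the yellow station
- punch_yellow: yellow press punch, 0.3 to 0.5 kg, standing upright: a round light-metal flange 52 mm across and 14 mm high at the bottom, above it a round yellow gripping collar 34 mm across (14 to 50 mm above the underside), on top a square steel pin 15 mm wide; 66 mm tall in all. Origin: centre of its underside; z along its axis, upward. At the start it stands in the red station
- station_red: red tool station, fixed to the bench: square tray 92 mm wide with a red rim 10 mm wide whose top is 12 mm above the bench, and a flat dark steel floor, 72 mm square inside the rim, 6 mm above the bench. Origin: centre of its underside, on the bench; x and y along its sides
- station_blue: blue tool station, fixed to the bench: square tray 92 mm wide with a blue rim 10 mm wide whose top is 12 mm above the bench, and a flat dark steel floor, 72 mm square inside the rim, 6 mm above the bench. Origin: centre of its underside, on the bench; x and y along its sides
- station_yellow: yellow tool station, fixed to the bench: square tray 92 mm wide with a yellow rim 10 mm wide whose top is 12 mm above the bench, and a flat dark steel floor, 72 mm square inside the rim, 6 mm above the bench. Origin: centre of its underside, on the bench; x and y along its sides
- pad: parking pad, fixed to the bench: flat black rubber square 100 mm wide, 6 mm thick, no rim, empty at the start. Origin: centre of its underside; x and y along its sides
- wrench: small steel wrench 140 mm long lying flat on the bench, a bystander; origin on its underside near the middle, x along its length
- can: closed orange can 52 mm across, 90 mm tall, standing, a bystander; origin at the centre of its underside
- parts_box: open cardboard box 140 x 120 x 60 mm (x, y, z) with black moulded clips, a bystander; origin at the centre of its underside
There are look-alikes about, which are no part of the job. What is shaped like the punch_yellow but green or pink is not meant.

How it is judged:
By the outcome, as a careful person would: the job done as asked, in the order asked, and still so for the second after the job is handed in, with the robot touching nothing.
It also fails if it takes over 96 s, if anything falls off the work surface, if the arm or the gripper's body presses on something with over 40 N, if the wrist force passes 120 N, or if a joint passes its speed limit or range.

## Working session

There is one attempt and no reset: what is moved stays moved. The work goes in short steps, Python scripts to look and compute and a shell command to move; the robot and the scene stay as the last step left them, time stands still between calls to the robot, and variables do not carry over. Pictures are saved under pics/ and viewed, at most 14 in all, crops included, and the job is handed in when it is done.

```bash
mkdir -p pics
python3 - <<'E'
from station import monitor, eyes, job, manip
import cv2
s=monitor.sense()
print({k:s[k] for k in('t','tcp_pos','tool_rot','force','finger_gap')},manip.nose_length)
for n in('top','scene'):
    d=eyes.snapshot(n); cv2.imwrite(f'pics/{n}0.png',d['pixels'][:,:,::-1]); print(n,d['intrinsics'],d['k1'],d['eye'],d['attitude'])
E
```

```text
{'t': 0.0, 'tcp_pos': array([0.27242616, 0.5617494 , 0.24433685]), 'tool_rot': array([ 2.23989312e-01,  9.74591005e-01, -9.85069484e-04, -4.35869885e-04]), 'force': array([ 0.32157461, -0.70306376,  0.43576684]), 'finger_gap': 0.9973837645735164} 0.014
top [[505.78091641   0.         315.17504099]
 [  0.         505.78091641 196.33915414]
 [  0.           0.           1.        ]] 0.04996070136014716 [ 0.52992139 -0.01873098  1.20248973] [ 0.7124372  -0.70104554  0.02603731 -0.01704243]
scene [[387.31933667   0.         315.07696414]
 [  0.         387.31933667 193.56109792]
 [  0.           0.           1.        ]] 0.015651465378587474 [ 1.09095735 -0.23555231  0.66330293] [ 0.79030794  0.4981512  -0.18715225 -0.3036985 ]
```

View pics/top0.png

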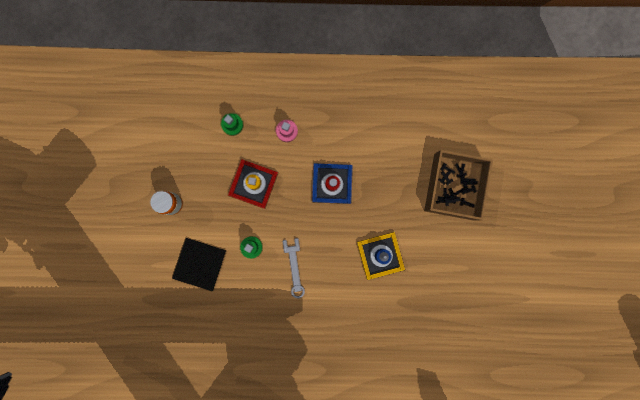

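View pics/scene0.png

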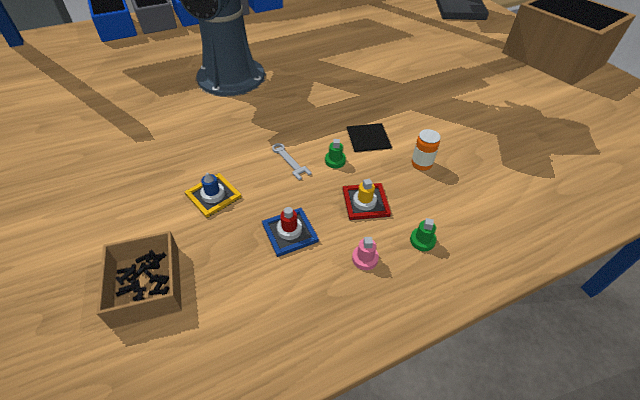

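The top view shows the red station at (254,183) holding the yellow punch and the blue station at (332,183) holding the red one. The yellow station is at (382,256) with the blue punch, and the pad is at (199,264). The candidates for punch_yellow are (254,182) yellow, (232,124) green, (251,247) green and (286,130) pink. Only the one at (254,182) is yellow and stands in the red station, so it is the one meant. I'll measure positions and check this with an enlarged crop.

```bash
cat > h.py <<'E'
import numpy as np, cv2
from scipy.spatial.transform import Rotation as R
from station import monitor, eyes, job, manip
def rays(d,uv):
    K=d['intrinsics']; uv=np.asarray(uv,float).reshape(-1,2)
    p=(uv-[K[0,2],K[1,2]])/K[0,0]; s=p.copy()
    for _ in range(8): s=p/(1+d['k1']*(s**2).sum(1,keepdims=True))
    return R.from_quat(d['attitude']).apply(np.c_[s,np.ones(len(s))])
def plane(d,uv,z):
    r=rays(d,uv); return d['eye']+r*((z-d['eye'][2])/r[:,2])[:,None]
def cloud(d):
    h,w=d['depth'].shape; u,v=np.meshgrid(np.arange(w),np.arange(h))
    r=rays(d,np.c_[u.ravel(),v.ravel()])
    return (d['eye']+r*d['depth'].reshape(-1,1)).reshape(h,w,3)
def hsv(d): return cv2.cvtColor(d['pixels'],cv2.COLOR_RGB2HSV)
def colmask(d,c):
    H=hsv(d).astype(int); h,s,v=H[...,0],H[...,1],H[...,2]
    hue={'red':(h<6)|(h>172),'blue':(h>100)&(h<125),'yellow':(h>19)&(h<32)}[c]
    return hue&(s>150)&(v>50)
def near(m,uv,r):
    v,u=np.indices(m.shape); return m&(abs(u-uv[0])<r)&(abs(v-uv[1])<r)
def station(d,c,uv):
    m=near(colmask(d,c),uv,34); p=np.argwhere(m)[:,::-1]
    w=plane(d,p,.012)[:,:2]*1000
    return cv2.minAreaRect(w.astype(np.float32))
def flange(d,uv,z=.020):
    H=hsv(d).astype(int); m=near((H[...,1]<70)&(H[...,2]>110),uv,20)
    Z=cloud(d)[...,2]; m&=(Z<z+.012)
    p=np.argwhere(m)[:,::-1]; w=plane(d,p,z)[:,:2]*1000
    return cv2.minEnclosingCircle(w.astype(np.float32)),len(p)
E
python3 - <<'E'
from h import *
d=eyes.snapshot('top')
for c,uv in(('red',(254,183)),('blue',(332,183)),('yellow',(382,256))):
    print(c,station(d,c,uv),flange(d,uv))
m=near(d['pixels'].max(2)<45,(199,264),30)
p=np.argwhere(cv2.morphologyEx(m.astype(np.uint8),2,np.ones((3,3))))[:,::-1]
print('pad',cv2.minAreaRect((plane(d,p,.006)[:,:2]*1000).astype(np.float32)))
P=cloud(d)
for n,uv in dict(green1=(232,124),green2=(251,247),pink=(286,130),can=(165,203),wr=(294,265),box=(455,185),wy=(254,180),rr=(333,183),bb=(382,257)).items():print(n,P[uv[1],uv[0]].round(3))
c=d['pixels'][100:300,140:420,::-1]; cv2.imwrite('pics/crop.png',cv2.resize(c,None,fx=2.8,fy=2.8,interpolation=2))
E
```

```text
red ((630.8743286132812, 114.82247924804688), (91.59452056884766, 91.24444580078125), 70.93302154541016) (((631.2732543945312, 110.47563934326172), 26.07207489013672), 169)
blue ((635.0181884765625, -72.55805969238281), (90.16448974609375, 89.8743896484375), 0.6729640364646912) (((631.9737548828125, -71.55427551269531), 25.54106903076172), 167)
yellow ((466.62445068359375, -188.2325897216797), (92.77029418945312, 93.05205535888672), 15.914301872253418) (((466.8946838378906, -189.0977020263672), 25.272079467773438), 160)
pad ((440.08502197265625, 236.0424041748047), (98.5798568725586, 99.19651794433594), 72.99645233154297)
green1 [0.764 0.161 0.049]
green2 [0.484 0.109 0.066]
pink [0.749 0.036 0.065]
can [0.578 0.295 0.09 ]
wr [0.441 0.014 0.006]
box [ 0.636 -0.366  0.003]
wy [0.633 0.105 0.075]
rr [ 0.63  -0.072  0.073]
bb [ 0.466 -0.184  0.069]
```

View pics/crop.png

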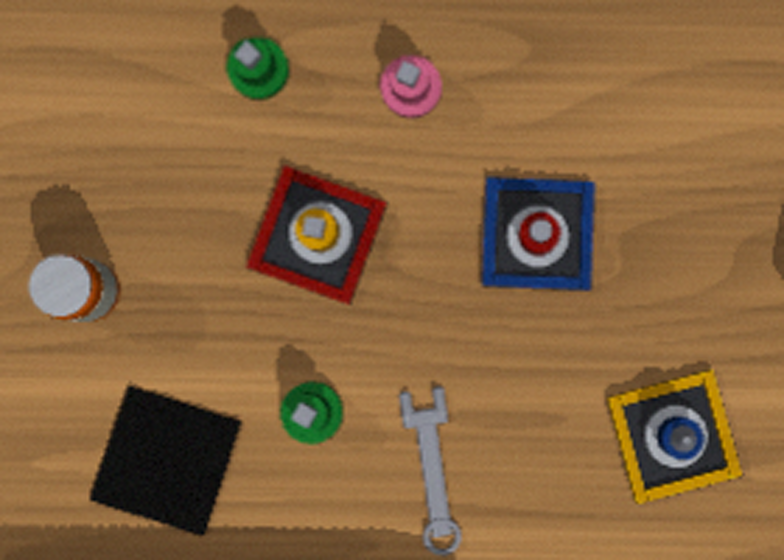

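The crop confirms it: the yellow punch is at crop (320,232) in the red rim. The green ones at (258,68) and (312,412) and the pink one at (410,85) are look-alikes. The plan is yellow to the pad, red to the red station, blue to the blue station, then yellow to the yellow station. All the resting floors are 6 mm above the bench, so grasp and release both happen at TCP z ≈ 0.038.

```bash
cat >> h.py <<'E'
def go(x,y,z):
    s=monitor.sense(); r=R.from_quat(s['tool_rot'])
    d=r.inv().apply(np.array([x,y,z])-s['tcp_pos'])
    tilt=np.degrees(np.arccos(-r.as_matrix()[2,2]))
    print('t',round(s['t'],1),'tcp',s['tcp_pos'].round(4),'F',s['force'].round(1),'gap',round(s['finger_gap'],2),'tilt',tilt.round(2),'total frac',(d/.8).round(4),'minrows',np.linalg.norm(d)/.045)
E
python3 -m pendant '[[[-0.03,-0.015,0.005,0,0,0,1],[-0.0465,-0.0222,0.0075,0,0,0,1],[-0.0465,-0.0222,0.0075,0,0,0,1],[-0.0465,-0.0222,0.0075,0,0,0,1],[-0.0465,-0.0222,0.0075,0,0,0,1],[-0.0465,-0.0222,0.0075,0,0,0,1],[-0.0465,-0.0222,0.0075,0,0,0,1],[-0.0465,-0.0222,0.0075,0,0,0,1],[-0.0465,-0.0222,0.0075,0,0,0,1],[-0.0465,-0.0222,0.0075,0,0,0,1],[-0.0465,-0.0222,0.0075,0,0,0,1],[-0.0465,-0.0222,0.0075,0,0,0,1],[-0.0465,-0.0222,0.0075,0,0,0,1],[-0.0465,-0.0222,0.0075,0,0,0,1],[-0.015,-0.008,0.0025,0,0,0,1],[0,0,0,0,0,0,1],[0,0,0,0,0,0,1]]]' 60
python3 -c "
from h import *
go(.631,.111,.038)"
```

```text
t: 1.85
tcp_pos: [0.6303, 0.1119, 0.1609]
tool_rot: [0.224, 0.975, 0.0, -0.001]
force: [0.6, 0.3, 0.5]
finger_gap: 1.002
gripper_force: 0.0
t 1.9 tcp [0.6303 0.1119 0.1609] F [0.6 0.3 0.5] gap 1.0 tilt 0.13 total frac [-0.0016 -0.0005  0.1537] minrows 2.732262283402646
```

```bash
python3 -m pendant '[[[-0.0016,-0.0005,0.03,0,0,0,1],[0,0,0.045,0,0,0,1],[0,0,0.035,0,0,0,1],[0,0,0.02,0,0,0,1],[0,0,0.015,0,0,0,1],[0,0,0.0087,0,0,0,1],[0,0,0,0,0,0,1],[0,0,0,0,0,0,1]]]' 60
python3 -c "
from h import *
go(.631,.111,.038)
d=eyes.snapshot('scene');cv2.imwrite('pics/s1.png',cv2.resize(d['pixels'][100:260,230:470,::-1],None,fx=3,fy=3))"
```

```text
t: 2.65
tcp_pos: [0.6332, 0.1104, 0.0393]
tool_rot: [0.224, 0.975, 0.0, 0.001]
force: [0.8, 0.4, 0.1]
finger_gap: 1.001
gripper_force: 0.0
t 2.6 tcp [0.6332 0.1104 0.0393] F [0.8 0.4 0.1] gap 1.0 tilt 0.11 total frac [ 0.0028 -0.0005  0.0016] minrows 0.05820894357948933
```

View pics/s1.png

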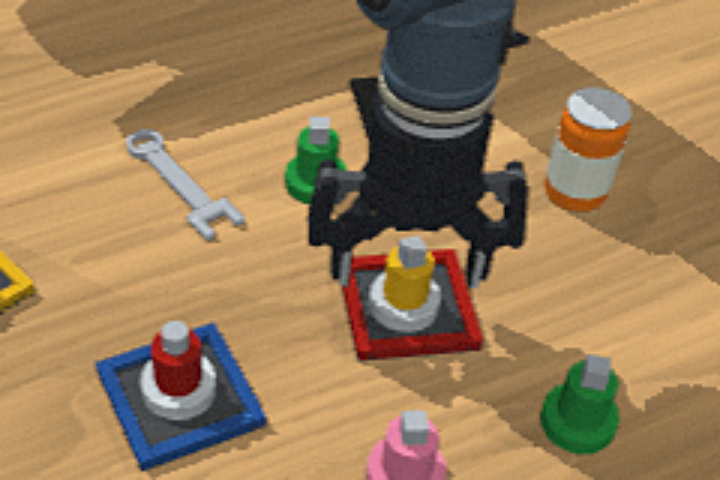

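The yellow punch at (408,275) sits midway between the fingers at (342,265) and (480,265), over the flange. I'll close with 60 N.

```bash
python3 -m pendant '[[[0,0,0.0012,0,0,0,0.3],[0,0,0,0,0,0,0.3],[0,0,0,0,0,0,0.3],[0,0,0,0,0,0,0.3],[0,0,0,0,0,0,0.3],[0,0,0,0,0,0,0.1],[0,0,0,0,0,0,0.1],[0,0,0,0,0,0,0.1]]]' 60
python3 -c "
from h import *
print(monitor.sense()['gripper_force']);go(.440,.236,.16)"
```

```text
t: 3.5
tcp_pos: [0.633, 0.1104, 0.0381]
tool_rot: [0.224, 0.975, 0.0, 0.001]
force: [-0.8, -0.2, 4.6]
finger_gap: 0.379
gripper_force: 60.0
59.96493101119995
t 3.5 tcp [0.633  0.1104 0.0381] F [-0.8 -0.2  4.6] gap 0.38 tilt 0.09 total frac [ 0.2855  0.036  -0.1527] minrows 5.791353256234915
```

```bash
python3 -m pendant '[[[0,0,-0.015,0,0,0,0.1],[0,0,-0.03,0,0,0,0.1],[0,0,-0.045,0,0,0,0.1],[0,0,-0.04,0,0,0,0.1],[0,0,-0.0227,0,0,0,0.1],[0.02,0.0025,0,0,0,0,0.1],[0.04,0.005,0,0,0,0,0.1],[0.05,0.0063,0,0,0,0,0.1],[0.05,0.0063,0,0,0,0,0.1],[0.05,0.0063,0,0,0,0,0.1],[0.04,0.005,0,0,0,0,0.1],[0.025,0.0034,0,0,0,0,0.1],[0.0105,0.0012,0,0,0,0,0.1],[0,0,0,0,0,0,0.1],[0,0,0,0,0,0,0.1]]]'
python3 -c "
from h import *
go(.440,.236,.0385)
d=eyes.snapshot('scene');cv2.imwrite('pics/s2.png',cv2.resize(d['pixels'][40:240,250:490,::-1],None,fx=3,fy=3))"
```

```text
t: 5.0
tcp_pos: [0.4414, 0.2356, 0.1597]
tool_rot: [0.224, 0.975, 0.0, 0.001]
force: [0.4, -0.3, -4.4]
finger_gap: 0.387
gripper_force: 60.1
t 5.0 tcp [0.4414 0.2356 0.1597] F [ 0.4 -0.3 -4.4] gap 0.39 tilt 0.14 total frac [ 0.0021 -0.0005  0.1515] minrows 2.6941059543129193
```

View pics/s2.png

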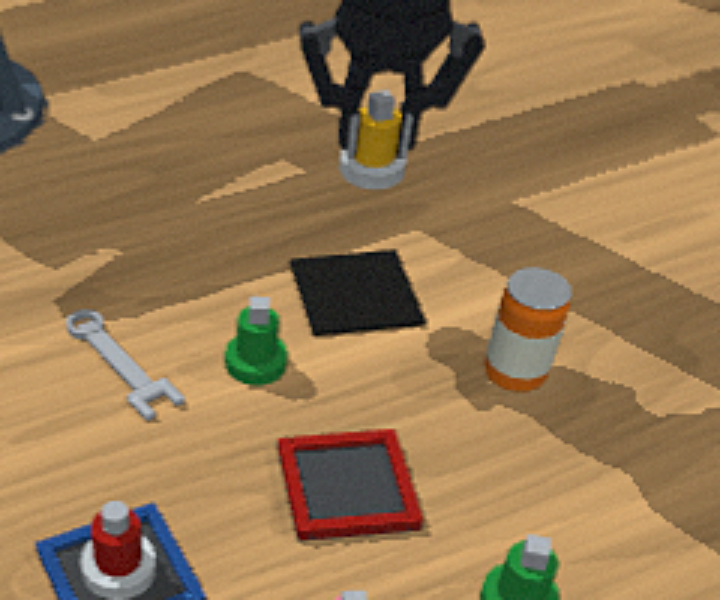

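The yellow punch at (378,135) is held upright above the pad at (358,292). I'll lower it gently.

```bash
python3 -m pendant '[[[0.002,-0.0005,0.03,0,0,0,0.1],[0,0,0.045,0,0,0,0.1],[0,0,0.035,0,0,0,0.1],[0,0,0.02,0,0,0,0.1],[0,0,0.0115,0,0,0,0.1],[0,0,0.003,0,0,0,0.1],[0,0,0.003,0,0,0,0.1],[0,0,0.002,0,0,0,0.1],[0,0,0.001,0,0,0,0.1],[0,0,0,0,0,0,0.1],[0,0,0,0,0,0,0.1]]]'
python3 -c "
from h import *
go(.440,.236,.038)"
```

```text
t: 6.15
tcp_pos: [0.4381, 0.2363, 0.0396]
tool_rot: [0.224, 0.975, 0.0, 0.0]
force: [0.4, 0.1, -4.8]
finger_gap: 0.381
gripper_force: 60.2
t 6.2 tcp [0.4381 0.2363 0.0396] F [ 0.4  0.1 -4.8] gap 0.38 tilt 0.05 total frac [-0.0023  0.0006  0.002 ] minrows 0.05544179787940405
```

Not touching yet (the force is still the weight), so I'll keep lowering.

```bash
python3 -m pendant '[[[0,0,0.001,0,0,0,0.1],[0,0,0.001,0,0,0,0.1],[0,0,0,0,0,0,0.1]]]'
```

```text
t: 6.45
tcp_pos: [0.438, 0.2363, 0.038]
tool_rot: [0.224, 0.975, 0.0, 0.0]
force: [-1.0, 0.4, 1.0]
finger_gap: 0.384
gripper_force: 61.0
```

```bash
python3 -m pendant '[[[0,0,0,0,0,0,0.5],[0,0,0,0,0,0,0.7],[0,0,0,0,0,0,1],[0,0,0,0,0,0,1],[0,0,0,0,0,0,1],[0,0,0,0,0,0,1],[0,0,-0.02,0,0,0,1],[0,0,-0.04,0,0,0,1],[0,0,-0.05,0,0,0,1],[0,0,-0.03,0,0,0,1],[0,0,-0.013,0,0,0,1],[0,0,0,0,0,0,1]]]'
python3 -c "
from h import *
go(.632,-.0715,.16)
d=eyes.snapshot('top'); go(.632,-.0715,.16)
print(flange(d,(332,183)))"
```

```text
t: 7.65
tcp_pos: [0.4386, 0.2364, 0.1611]
tool_rot: [0.224, 0.975, 0.001, 0.001]
force: [0.1, -0.0, 0.4]
finger_gap: 1.0
gripper_force: 0.0
t 7.7 tcp [0.4386 0.2364 0.1611] F [ 0.1 -0.   0.4] gap 1.0 tilt 0.18 total frac [-0.3855 -0.2408  0.0018] minrows 8.080757993897828
t 7.7 tcp [0.4378 0.2362 0.1599] F [-0.6  0.5 -0.2] gap 1.0 tilt 0.02 total frac [-3.863e-01 -2.400e-01 -1.000e-04] minrows 8.084910218205794
(((632.3991088867188, -71.2794418334961), 26.024417877197266), 179)
```

```bash
python3 -m pendant '[[[-0.028,-0.018,0,0,0,0,1],[-0.0425,-0.0264,0,0,0,0,1],[-0.0425,-0.0264,0,0,0,0,1],[-0.0425,-0.0264,0,0,0,0,1],[-0.0425,-0.0264,0,0,0,0,1],[-0.0425,-0.0264,0,0,0,0,1],[-0.0425,-0.0264,0,0,0,0,1],[-0.0425,-0.0264,0,0,0,0,1],[-0.0425,-0.0264,0,0,0,0,1],[-0.018,-0.0108,0,0,0,0,1],[0,0,0,0,0,0,1],[0,0,0,0,0,0,1]]]'
python3 -c "
from h import *
go(.632,-.0715,.038)"
```

```text
t: 8.9
tcp_pos: [0.6301, -0.0701, 0.1583]
tool_rot: [0.224, 0.975, 0.0, -0.002]
force: [-0.7, 0.2, -0.8]
finger_gap: 1.003
gripper_force: 0.0
t 8.9 tcp [ 0.6301 -0.0701  0.1583] F [-0.7  0.2 -0.8] gap 1.0 tilt 0.27 total frac [-0.0036 -0.0005  0.1503] minrows 2.6733885269351574
```

```bash
python3 -m pendant '[[[-0.002,-0.0005,0.03,0,0,0,1],[0,0,0.045,0,0,0,1],[0,0,0.035,0,0,0,1],[0,0,0.02,0,0,0,1],[0,0,0.013,0,0,0,1],[0,0,0.008,0,0,0,1],[0,0,0,0,0,0,1],[0,0,0,0,0,0,1]]]'
python3 -c "
from h import *
go(.632,-.0715,.038)"
```

```text
t: 9.7
tcp_pos: [0.6339, -0.0724, 0.0401]
tool_rot: [0.224, 0.975, -0.0, 0.001]
force: [-1.0, -0.9, 0.5]
finger_gap: 0.997
gripper_force: 0.0
t 9.7 tcp [ 0.6339 -0.0724  0.0401] F [-1.  -0.9  0.5] gap 1.0 tilt 0.1 total frac [0.0026 0.     0.0027] minrows 0.06663051257557671
```

```bash
python3 -m pendant '[[[0.002,0,0.0022,0,0,0,0.4],[0,0,0,0,0,0,0.3],[0,0,0,0,0,0,0.3],[0,0,0,0,0,0,0.3],[0,0,0,0,0,0,0.1],[0,0,0,0,0,0,0.1],[0,0,0,0,0,0,0.1],[0,0,0,0,0,0,0.1],[0,0,-0.015,0,0,0,0.1],[0,0,-0.03,0,0,0,0.1],[0,0,-0.045,0,0,0,0.1],[0,0,-0.04,0,0,0,0.1],[0,0,-0.0227,0,0,0,0.1],[0,0,0,0,0,0,0.1],[0,0,0,0,0,0,0.1]]]' 60
python3 -c "
from h import *
go(.6315,.1145,.16)"
```

```text
t: 11.2
tcp_pos: [0.6306, -0.0715, 0.1587]
tool_rot: [0.224, 0.975, -0.0, -0.001]
force: [-0.3, 0.1, -5.3]
finger_gap: 0.381
gripper_force: 60.1
t 11.2 tcp [ 0.6306 -0.0715  0.1587] F [-0.3  0.1 -5.3] gap 0.38 tilt 0.13 total frac [ 0.1006  0.2097 -0.0015] minrows 4.134092187144644
```

```bash
python3 -m pendant '[[[0.01,0.021,0,0,0,0,0.1],[0.02,0.042,0,0,0,0,0.1],[0.02,0.042,0,0,0,0,0.1],[0.02,0.042,0,0,0,0,0.1],[0.018,0.036,0,0,0,0,0.1],[0.0092,0.0189,0,0,0,0,0.1],[0.0034,0.0078,0,0,0,0,0.1],[0,0,0,0,0,0,0.1],[0,0,0.03,0,0,0,0.1],[0,0,0.045,0,0,0,0.1],[0,0,0.035,0,0,0,0.1],[0,0,0.02,0,0,0,0.1],[0,0,0.009,0,0,0,0.1],[0,0,0,0,0,0,0.1],[0,0,0,0,0,0,0.1]]]'
python3 -c "
from h import *
go(.6315,.1145,.038)
d=eyes.snapshot('scene');cv2.imwrite('pics/s3.png',cv2.resize(d['pixels'][100:260,230:470,::-1],None,fx=3,fy=3))"
```

```text
t: 12.7
tcp_pos: [0.6338, 0.114, 0.0495]
tool_rot: [0.224, 0.975, 0.0, 0.001]
force: [0.3, 0.2, -4.2]
finger_gap: 0.382
gripper_force: 60.4
t 12.7 tcp [0.6338 0.114  0.0495] F [ 0.3  0.2 -4.2] gap 0.38 tilt 0.14 total frac [ 0.0029 -0.0007  0.0144] minrows 0.26084252839006733
```

View pics/s3.png

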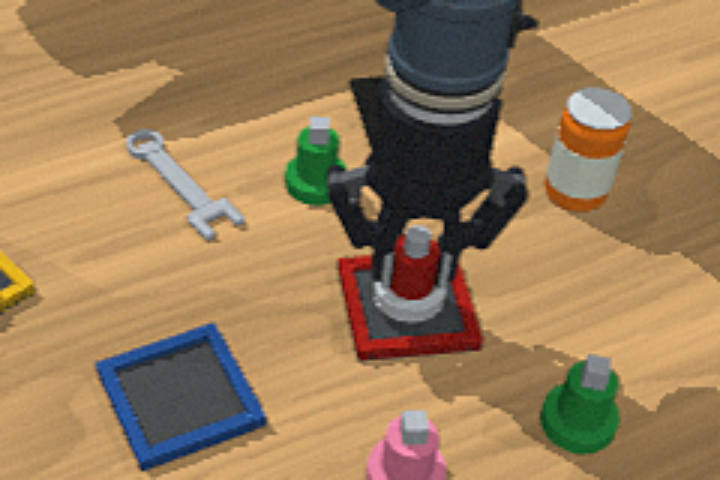

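The red punch at (412,275) hangs centred over the red tray at (410,308), so I'll set it down.

```bash
python3 -m pendant '[[[0.002,0,0.004,0,0,0,0.1],[0,0,0.004,0,0,0,0.1],[0,0,0.002,0,0,0,0.1],[0,0,0.002,0,0,0,0.1],[0,0,0.001,0,0,0,0.1],[0,0,0,0,0,0,0.1],[0,0,0,0,0,0,0.1]]]'
```

```text
t: 13.45
tcp_pos: [0.6311, 0.1151, 0.0382]
tool_rot: [0.224, 0.975, 0.0, -0.0]
force: [-0.8, 0.6, -1.6]
finger_gap: 0.38
gripper_force: 60.8
```

```bash
python3 -m pendant '[[[0,0,0.0007,0,0,0,0.1],[0,0,0,0,0,0,0.1]]]'
```

```text
t: 13.65
tcp_pos: [0.6311, 0.1151, 0.0382]
tool_rot: [0.224, 0.975, 0.0, 0.0]
force: [-2.5, 0.7, 3.9]
finger_gap: 0.381
gripper_force: 61.0
```

Seated. Next: release, lift and go to blue.

```bash
python3 -m pendant '[[[0,0,0,0,0,0,0.5],[0,0,0,0,0,0,0.7],[0,0,0,0,0,0,1],[0,0,0,0,0,0,1],[0,0,0,0,0,0,1],[0,0,0,0,0,0,1],[0,0,-0.02,0,0,0,1],[0,0,-0.04,0,0,0,1],[0,0,-0.05,0,0,0,1],[0,0,-0.03,0,0,0,1],[0,0,-0.013,0,0,0,1],[0,0,0,0,0,0,1],[0,0,0,0,0,0,1]]]'
python3 -c "
from h import *
go(.467,-.189,.16)"
```

```text
t: 14.95
tcp_pos: [0.6303, 0.1151, 0.1591]
tool_rot: [0.224, 0.975, -0.0, -0.001]
force: [-0.2, -0.4, -0.3]
finger_gap: 1.007
gripper_force: 0.0
t 14.9 tcp [0.6303 0.1151 0.1591] F [-0.2 -0.4 -0.3] gap 1.01 tilt 0.09 total frac [ 0.0177 -0.4311 -0.0007] minrows 7.669821279633295
```

```bash
python3 -m pendant '[[[0.0017,-0.03,0,0,0,0,1],[0.002,-0.048,0,0,0,0,1],[0.002,-0.048,0,0,0,0,1],[0.002,-0.048,0,0,0,0,1],[0.002,-0.048,0,0,0,0,1],[0.002,-0.048,0,0,0,0,1],[0.002,-0.048,0,0,0,0,1],[0.002,-0.048,0,0,0,0,1],[0.002,-0.048,0,0,0,0,1],[0,-0.0171,0,0,0,0,1],[0,0,0,0,0,0,1],[0,0,0.03,0,0,0,1],[0,0,0.045,0,0,0,1],[0,0,0.025,0,0,0,1],[0,0,0,0,0,0,1],[0,0,0,0,0,0,1]]]'
python3 -c "
from h import *
go(.467,-.189,.038)
d=eyes.snapshot('scene');cv2.imwrite('pics/s4.png',cv2.resize(d['pixels'][80:240,130:370,::-1],None,fx=3,fy=3))"
```

```text
t: 16.55
tcp_pos: [0.4681, -0.1877, 0.0794]
tool_rot: [0.223, 0.975, 0.0, -0.001]
force: [0.2, 0.7, 0.1]
finger_gap: 1.0
gripper_force: 0.0
t 16.6 tcp [ 0.4681 -0.1877  0.0794] F [0.2 0.7 0.1] gap 1.0 tilt 0.09 total frac [ 0.0004 -0.0021  0.0517] minrows 0.9205602722760726
```

View pics/s4.png

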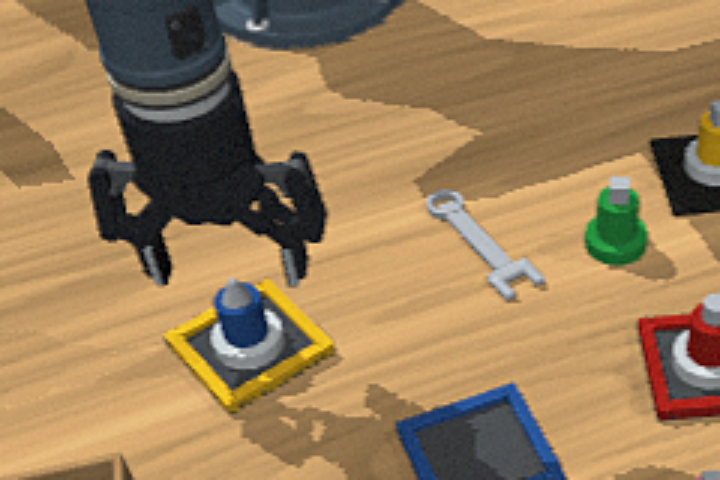

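The open gripper, with fingers at (157,270) and (293,265), is above the blue punch at (240,312), and red and yellow stand upright. I'll descend, grip and lift.

```bash
python3 -m pendant '[[[0,-0.0015,0.02,0,0,0,1],[0,0,0.02,0,0,0,1],[0,0,0.0085,0,0,0,1],[0,0,0.0025,0,0,0,1],[0,0,0,0,0,0,1]]]'
python3 -m pendant '[[[0,0,0,0,0,0,0.4],[0,0,0,0,0,0,0.3],[0,0,0,0,0,0,0.3],[0,0,0,0,0,0,0.3],[0,0,0,0,0,0,0.1],[0,0,0,0,0,0,0.1],[0,0,0,0,0,0,0.1],[0,0,0,0,0,0,0.1]]]' 60
python3 -c "
from h import *
go(.467,-.189,.038)"
```

```text
t: 17.1
tcp_pos: [0.4677, -0.1902, 0.0396]
tool_rot: [0.224, 0.975, -0.0, 0.0]
force: [0.5, 0.4, 0.3]
finger_gap: 1.0
gripper_force: 0.0
t: 17.9
tcp_pos: [0.4675, -0.1901, 0.0396]
tool_rot: [0.224, 0.975, -0.0, 0.0]
force: [0.2, 1.6, 5.9]
finger_gap: 0.381
gripper_force: 59.2
t 17.9 tcp [ 0.4675 -0.1901  0.0396] F [0.2 1.6 5.9] gap 0.38 tilt 0.05 total frac [0.0012 0.0009 0.002 ] minrows 0.044833425274043104
```

```bash
python3 -m pendant '[[[0,0,-0.015,0,0,0,0.1],[0,0,-0.03,0,0,0,0.1],[0,0,-0.045,0,0,0,0.1],[0,0,-0.04,0,0,0,0.1],[0,0,-0.02,0,0,0,0.1],[0,0,0,0,0,0,0.1],[0,0,0,0,0,0,0.1]]]' 60
python3 -c "
from h import *
go(.634,-.072,.16)"
```

```text
t: 18.6
tcp_pos: [0.4667, -0.1898, 0.1588]
tool_rot: [0.224, 0.975, 0.0, -0.0]
force: [0.5, 0.2, -4.7]
finger_gap: 0.378
gripper_force: 60.0
t 18.6 tcp [ 0.4667 -0.1898  0.1588] F [ 0.5  0.2 -4.7] gap 0.38 tilt 0.04 total frac [-0.1239  0.2237 -0.0015] minrows 4.546904536905304
```

```bash
python3 -m pendant '[[[-0.012,0.022,0,0,0,0,0.1],[-0.022,0.04,0,0,0,0,0.1],[-0.024,0.043,0,0,0,0,0.1],[-0.024,0.043,0,0,0,0,0.1],[-0.02,0.036,0,0,0,0,0.1],[-0.014,0.025,0,0,0,0,0.1],[-0.008,0.0147,0,0,0,0,0.1],[0,0,0,0,0,0,0.1],[0,0,0.03,0,0,0,0.1],[0,0,0.045,0,0,0,0.1],[0,0,0.035,0,0,0,0.1],[0,0,0.02,0,0,0,0.1],[0,0,0.009,0,0,0,0.1],[0,0,0,0,0,0,0.1],[0,0,0,0,0,0,0.1]]]'
python3 -c "
from h import *
go(.634,-.072,.038)
d=eyes.snapshot('scene');cv2.imwrite('pics/s5.png',cv2.resize(d['pixels'][120:280,180:420,::-1],None,fx=3,fy=3))"
```

```text
t: 20.1
tcp_pos: [0.6355, -0.073, 0.0489]
tool_rot: [0.224, 0.975, -0.0, 0.001]
force: [0.6, -0.1, -3.0]
finger_gap: 0.382
gripper_force: 60.4
t 20.1 tcp [ 0.6355 -0.073   0.0489] F [ 0.6 -0.1 -3. ] gap 0.38 tilt 0.12 total frac [0.0022 0.0003 0.0136] minrows 0.24499739159175046
```

View pics/s5.png

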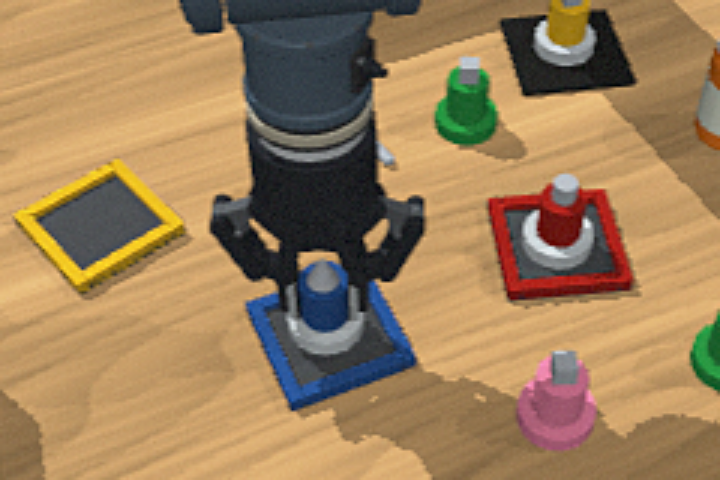

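The blue punch at (325,310) hangs inside the blue tray outline, whose centre is at (330,342). I'll lower it.

```bash
python3 -m pendant '[[[0.001,0,0.004,0,0,0,0.1],[0,0,0.004,0,0,0,0.1],[0,0,0.002,0,0,0,0.1],[0,0,0.0015,0,0,0,0.1],[0,0,0,0,0,0,0.1],[0,0,0,0,0,0,0.1]]]'
```

```text
t: 20.75
tcp_pos: [0.6339, -0.072, 0.0397]
tool_rot: [0.224, 0.975, 0.0, 0.0]
force: [-3.5, 0.6, 6.5]
finger_gap: 0.381
gripper_force: 61.3
```

Contact. Release, lift and go back to the pad.

```bash
python3 -m pendant '[[[0,0,0,0,0,0,0.5],[0,0,0,0,0,0,0.7],[0,0,0,0,0,0,1],[0,0,0,0,0,0,1],[0,0,0,0,0,0,1],[0,0,0,0,0,0,1],[0,0,-0.02,0,0,0,1],[0,0,-0.04,0,0,0,1],[0,0,-0.05,0,0,0,1],[0,0,-0.03,0,0,0,1],[0,0,-0.011,0,0,0,1],[0,0,0,0,0,0,1],[0,0,0,0,0,0,1]]]'
python3 -c "
from h import *
d=eyes.snapshot('top');print(flange(d,(199,264)))
go(.438,.2363,.16)"
```

```text
t: 22.05
tcp_pos: [0.6331, -0.0718, 0.1586]
tool_rot: [0.224, 0.975, 0.0, -0.001]
force: [-0.1, -0.1, -0.1]
finger_gap: 1.002
gripper_force: 0.0
(((436.7293395996094, 234.6256866455078), 25.807838439941406), 169)
t 22.1 tcp [ 0.6328 -0.0718  0.1579] F [-0.4  0.1 -0.4] gap 1.0 tilt 0.18 total frac [ 0.3872  0.2401 -0.0015] minrows 8.099888214093879
```

```bash
python3 -m pendant '[[[0.028,0.018,0,0,0,0,1],[0.0425,0.0264,0,0,0,0,1],[0.0425,0.0264,0,0,0,0,1],[0.0425,0.0264,0,0,0,0,1],[0.0425,0.0264,0,0,0,0,1],[0.0425,0.0264,0,0,0,0,1],[0.0425,0.0264,0,0,0,0,1],[0.0425,0.0264,0,0,0,0,1],[0.0425,0.0264,0,0,0,0,1],[0.018,0.0108,0,0,0,0,1],[0,0,0,0,0,0,1],[0,0,0.03,0,0,0,1],[0,0,0.045,0,0,0,1],[0,0,0.025,0,0,0,1],[0,0,0,0,0,0,1],[0,0,0,0,0,0,1]]]'
python3 -c "
from h import *
go(.438,.2363,.0385)"
```

```text
t: 23.7
tcp_pos: [0.4402, 0.2348, 0.0788]
tool_rot: [0.224, 0.974, -0.0, -0.001]
force: [0.8, 0.7, -0.4]
finger_gap: 1.0
gripper_force: 0.0
t 23.7 tcp [0.4402 0.2348 0.0788] F [ 0.8  0.7 -0.4] gap 1.0 tilt 0.1 total frac [0.0032 0.0006 0.0503] minrows 0.8966155383389474
```

```bash
python3 -m pendant '[[[0.001,0,0.02,0,0,0,1],[0,0,0.02,0,0,0,1],[0,0,0.0085,0,0,0,1],[0,0,0.001,0,0,0,1],[0,0,0,0,0,0,1],[0,0,0,0,0,0,1]]]'
python3 -m pendant '[[[0,0,0,0,0,0,0.4],[0,0,0,0,0,0,0.3],[0,0,0,0,0,0,0.3],[0,0,0,0,0,0,0.3],[0,0,0,0,0,0,0.1],[0,0,0,0,0,0,0.1],[0,0,0,0,0,0,0.1],[0,0,0,0,0,0,0.1]]]' 60
python3 -c "
from h import *
go(.467,-.189,.16)"
```

```text
t: 24.3
tcp_pos: [0.4399, 0.236, 0.0406]
tool_rot: [0.224, 0.975, 0.0, 0.001]
force: [-0.1, -0.2, 1.0]
finger_gap: 1.003
gripper_force: 0.0
t: 25.1
tcp_pos: [0.4393, 0.2358, 0.0402]
tool_rot: [0.224, 0.975, -0.0, 0.0]
force: [-0.6, -1.3, 6.0]
finger_gap: 0.381
gripper_force: 59.3
t 25.1 tcp [0.4393 0.2358 0.0402] F [-0.6 -1.3  6. ] gap 0.38 tilt 0.01 total frac [-0.2629 -0.4626 -0.1497] minrows 9.827071948021763
```

```bash
python3 -m pendant '[[[0,0,-0.015,0,0,0,0.1],[0,0,-0.03,0,0,0,0.1],[0,0,-0.045,0,0,0,0.1],[0,0,-0.04,0,0,0,0.1],[0,0,-0.02,0,0,0,0.1],[0,0,0,0,0,0,0.1],[-0.0165,-0.029,0,0,0,0,0.1],[-0.0235,-0.0415,0,0,0,0,0.1],[-0.0235,-0.0415,0,0,0,0,0.1],[-0.0235,-0.0415,0,0,0,0,0.1],[-0.0235,-0.0415,0,0,0,0,0.1],[-0.0235,-0.0415,0,0,0,0,0.1],[-0.0235,-0.0415,0,0,0,0,0.1],[-0.0235,-0.0415,0,0,0,0,0.1],[-0.0235,-0.0415,0,0,0,0,0.1],[-0.0235,-0.0415,0,0,0,0,0.1],[-0.0235,-0.0415,0,0,0,0,0.1],[-0.0115,-0.0186,0,0,0,0,0.1],[0,0,0,0,0,0,0.1],[0,0,0,0,0,0,0.1]]]' 60
python3 -c "
from h import *
go(.467,-.1885,.05)"
```

```text
t: 27.1
tcp_pos: [0.4656, -0.1878, 0.1586]
tool_rot: [0.224, 0.974, 0.001, -0.002]
force: [0.0, 0.6, -5.2]
finger_gap: 0.379
gripper_force: 60.8
t 27.1 tcp [ 0.4656 -0.1878  0.1586] F [ 0.   0.6 -5.2] gap 0.38 tilt 0.25 total frac [-0.0025 -0.0002  0.1358] minrows 2.413928416179731
```

```bash
python3 -m pendant '[[[0,0,0.03,0,0,0,0.1],[0,0,0.045,0,0,0,0.1],[0,0,0.035,0,0,0,0.1],[0,0,0.018,0,0,0,0.1],[0,0,0.0078,0,0,0,0.1],[0,0,0,0,0,0,0.1],[0,0,0,0,0,0,0.1]]]'
python3 -c "
from h import *
go(.467,-.1885,.039)
d=eyes.snapshot('scene');cv2.imwrite('pics/s6.png',cv2.resize(d['pixels'][80:240,130:370,::-1],None,fx=3,fy=3))"
```

```text
t: 27.8
tcp_pos: [0.4673, -0.1884, 0.0517]
tool_rot: [0.224, 0.975, -0.0, 0.0]
force: [-0.1, -0.2, -4.0]
finger_gap: 0.383
gripper_force: 60.8
t 27.8 tcp [ 0.4673 -0.1884  0.0517] F [-0.1 -0.2 -4. ] gap 0.38 tilt 0.03 total frac [ 0.0003 -0.0002  0.0158] minrows 0.2818067394932937
```

View pics/s6.png

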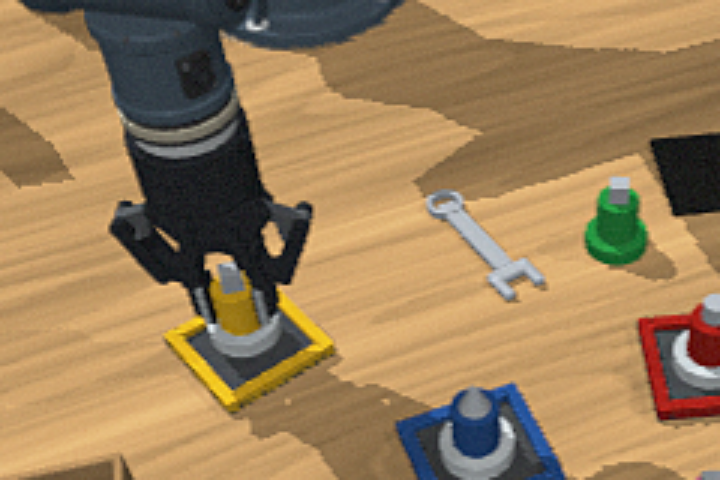

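The yellow punch at (235,305) is over the yellow tray at (250,347). Red and blue are in their own trays. I'll set it down.

```bash
python3 -m pendant '[[[0,0,0.006,0,0,0,0.1],[0,0,0.004,0,0,0,0.1],[0,0,0.002,0,0,0,0.1],[0,0,0.0015,0,0,0,0.1],[0,0,0,0,0,0,0.1],[0,0,0,0,0,0,0.1]]]'
```

```text
t: 28.45
tcp_pos: [0.467, -0.189, 0.0403]
tool_rot: [0.224, 0.975, -0.0, 0.0]
force: [0.5, 0.5, -3.9]
finger_gap: 0.379
gripper_force: 61.1
```

```bash
python3 -m pendant '[[[0,0,0.001,0,0,0,0.1],[0,0,0.0007,0,0,0,0.1],[0,0,0,0,0,0,0.1]]]'
```

```text
t: 28.75
tcp_pos: [0.467, -0.189, 0.0402]
tool_rot: [0.224, 0.975, -0.0, 0.0]
force: [-0.5, 0.9, 7.1]
finger_gap: 0.376
gripper_force: 62.1
```

Seated. Release, then lift and retreat clear of the cameras' view.

```bash
python3 -m pendant '[[[0,0,0,0,0,0,0.5],[0,0,0,0,0,0,0.7],[0,0,0,0,0,0,1],[0,0,0,0,0,0,1],[0,0,0,0,0,0,1],[0,0,0,0,0,0,1],[0,0,-0.02,0,0,0,1],[0,0,-0.04,0,0,0,1],[0,0,-0.05,0,0,0,1],[0,0,-0.05,0,0,0,1],[0,0,-0.04,0,0,0,1],[0.02,-0.04,0,0,0,0,1],[0.02,-0.04,0,0,0,0,1],[0.02,-0.04,0,0,0,0,1],[0,-0.04,0,0,0,0,1],[0,0,0,0,0,0,1],[0,0,0,0,0,0,1],[0,0,0,0,0,0,1]]]'
python3 - <<'E'
from h import *
d=eyes.snapshot('top')
for c,uv in(('red',(254,183)),('blue',(332,183)),('yellow',(382,256))):
    print(c,flange(d,uv))
a=cv2.resize(d['pixels'][100:300,140:500,::-1],None,fx=2.2,fy=2.2);cv2.imwrite('pics/end.png',a)
d=eyes.snapshot('scene');cv2.imwrite('pics/end2.png',d['pixels'][:,:,::-1])
E
```

```text
t: 30.55
tcp_pos: [0.368, -0.2823, 0.1988]
tool_rot: [0.224, 0.975, 0.0, -0.0]
force: [0.0, 0.5, -0.3]
finger_gap: 1.002
gripper_force: 0.0
red (((629.8629150390625, 113.9308853149414), 25.884689331054688), 184)
blue (((629.6705932617188, -82.82634735107422), 35.288902282714844), 174)
yellow (((464.6763916015625, -189.5318145751953), 25.694580078125), 174)
```

View pics/end.png

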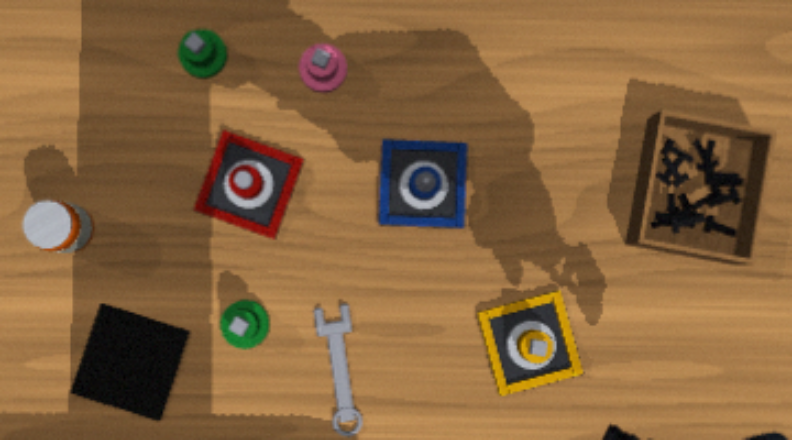

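View pics/end2.png

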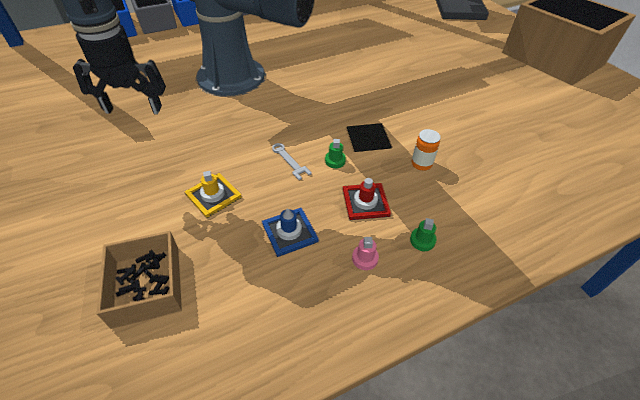

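All three punches stand upright in their own trays: in the top crop, red is at (248,183), blue at (424,184) and yellow at (531,345). The wrench, can and box have not moved.

```bash
python3 -c "
from station import job
print(job.sign_off())"
```

```text
the job is handed in; nothing more can be done
None
```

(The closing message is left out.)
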